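Close up a projector's lamp bay

ROBOT

A 6-joint arm with a two-finger parallel gripper is mounted at the origin on the work surface. World frame = base frame: x ahead of the robot, y to its left, z up, the work surface at z = 0. Lengths are in m, angles in rad, forces in N, time in s.
With the tool pointing down it reaches from about 0.325 to 0.875 m from the base axis. Payload 4.4 kg.
Tool frame: the origin (TCP) lies midway between the tips of the shut fingers; the grasp point (between the pads) lies 19 mm behind it (bot.grasp_offset is the distance from the TCP to the grasp point, in m); z points along the fingers, y is the direction in which the jaws open and shut (so a half turn about z gives the same grasp; the last joint's range is limited). The gripper opens to 85 mm and grips with 20 to 120 N. Pads are 22 mm wide; open, the fingers measure 114 mm over their backs; the gripper's body (76 mm by 85 mm) begins 54 mm behind the grasp point. The pads swing forward as they close: fully open they stand 13 mm farther back than shut.
Start: joints at [1.01, 0.207, 1.542, -0, 1.393, -0.15], TCP at [0.23, 0.527, 0.231] pointing down, gripper open.
Joint ranges: [-2.73, 2.73], [-0.86, 2.22], [0.23, 2.46], [-1.11, 4.25], [0.08, 2.63], [-2.82, 2.82]. Speed limits (rad/s): [2.79, 2.79, 3.14, 3.14, 3.14, 3.14].

INTERFACE

Orientations are given as [roll, pitch, yaw] about the fixed x, y, z axes, in that order (R = Rz(yaw) Ry(pitch) Rx(roll)).
In Python, from plant import status, cams, job, bot gives the robot as it stands.
- The arm moves only by the tool apply_moves, never from a script. Its argument "plan" is a list that holds one entry, the list of rows, each a list of 6 numbers: the shift along the tool's x, y, z in cm, then the turn, a rotation vector about the tool's x, y, z in rad. In form: [[[dx, dy, dz, rx, ry, rz], ...]]. A call has 1 to 20 rows; each row shifts and turns the commanded pose from where the row before left it, along the tool's axes as they then stand; what a row does not reach is not made up. A row lasts 1/8 s, in which the tool goes at most 62.5 mm and 10.7 degrees, less where a joint would pass 70% of its speed; a pose out of reach is approached as far as the arm can. A call with a gripper value outside its range is refused whole. "gripper" is the finger opening in cm, from 0 to 8.54, set as the call begins (left out, the last holds). The fingers move at their own pace and stop on an object; the grip force is fixed at half the most. Time passes only in rows, so rows that do not move let the fingers close. It gives the time, the measured TCP pose, the force and the opening at its end, in the units of the state.
- status.state(): the state, without advancing time (a new reading comes with each control period).
- cams.get_image(name): name is "side" or "top"; returns a dict with "image" (480x640x3 uint8, red, green, blue), "depth" (480x640 float32, m along the optical axis (not along the pixel's ray), 0 where there is no reading), "K" (3x3 intrinsics, pixels), "world_from_camera" (4x4, takes a point from camera to world coordinates). Camera axes: x right, y down, z forward; pixel columns grow to the right and rows downward; lengths in m; the calibration is good to about 2 mm. A picture is of the moment at which its call begins.
- job.job_done(): hands the job in, once; it reports no verdict.
The state is a dict: "time": time; "joint_positions": joint angles; "joint_vel": joint speeds; "joint_torque": joint torques, N m; "eef_pos": TCP position; "eef_rot": TCP orientation; "wrist_force": force on the tool from outside, world axes, zero at the start; "moment": the same for the moment, N m; "grip_width": opening from 0.0 (shut) to 1.0 (fully open).
Only numpy, scipy, OpenCV 4.12 (cv2) and the standard library are available. Lean on these libraries where they do the work, as an engineer would, in place of code of your own. Each camera call takes 0.05 s, during which the arm holds its last target. There are 200 camera calls.

TASK

The new lamp in the opened projector is only half plugged in: press it gently down until it bottoms. Then fit the loose grey cover over the lamp bay, its two tabs tucked under the lip at the bay's near end and its other end down inside the raised rim, and last swing the hold-down clamp over and push it fully down so that the cover is held flush. Do not force anything (stay below 25 N) and do not disturb the other things on the bench.

Things in the scene. Friction and masses are not known exactly. Their poses are not given: they have to be found in the camera images.
- projector: opened projector, fixed to the bench, white tray 250 (x) x 260 (y) mm; origin at the centre of its underside on the bench, z up, its -x side roughly towards the robot. Lens and electronics up to 96 mm high in its +y half. The black open-topped lamp bay (194 x 108 mm, centre line y = -40 mm, length along x) has ledges for the cover at z = 85 mm; opening x -50 to 62, y -78 to -2 mm
- bay_lip (a point): fixed point, axes of the projector, (-94, -40, 85) mm in its frame: nominal middle of the foot of the end stop at the bay's near end, on the ledge. The true stop, with lip and rims (one frame), is set up to 8 mm nearer or farther along x; this is not measured: feel for it. The lip reaches 14 mm in +x from the stop over a slot 11 mm high; lip top 16 mm above the ledge. Flat ledge to 44 mm in +x
- bay_rim (a point): fixed point, axes of the projector, (66.5, -40, 85) mm in its frame: nominal inner face of the raised far rim at ledge height (true face 160.5 mm from the true end stop); rim 12 mm high, 6.5 mm thick. Side rims 10 mm high, inner faces 48 mm either side of the centre line, from 30 mm past the end stop on. Between stop and rim the 156 mm long cover has 4.5 mm of play
- bay_strip (a point): black rubber strip on springs at the far ledge, top middle; it holds the far end of the cover about 4 mm high until the clamp presses it down (5 N). Because of lip and rim the cover cannot go in level: it enters tilted 10 to 16 degrees, tabs low, slides along the ledge under the lip to the end stop, then its far end is lowered. The frame is locked and does not give
- lamp (a joint): how far the lamp is pressed down, m: 0 to 0.018, where 0.018 is fully home; starts between 0 and 0.008. It is a white block 80 x 60 mm with a raised pad in the middle of the bay; stiff, moves at about 8 N and stays where it is left. Unless it is home it keeps the cover from lying down
- lamp_top (a point): centre of the top face of the lamp's raised pad (50 x 44 mm, flat); 8 mm below the bay's ledges when home
- cover_grip (a point): loose grey cover: middle of its grip rib, half-way between underside and rib top (22 mm up). x points from tabs to far end, z up. Plate 142 (x) x 90 (y) x 5 mm, about 0.13 kg, lying flat, rib up. Rib 16 mm thick (x), 60 mm long (y), 34 mm above the plate, centred 29 mm from the plate's middle towards the tabs. Two tabs 22 mm wide, 4 mm thick, flush below, stick out 14 mm at the -x end
- cover_tabs (a point): on the cover: underside, middle of the line of the tab tips (56 mm in -x and 22 mm below cover_grip); same axes
- cover_far (a point): on the cover: underside, middle of the far edge (100 mm in +x and 22 mm below cover_grip); same axes
- clamp (a joint): angle of the steel hold-down clamp, rad: 0 leans 20 degrees back from upright, away from the bay, 1.92 is closed (level over the cover, the rubber foot pressing its far end); starts between 0 and 0.15. Stiff hinge, stays where it is left; needs about 3 to 6 N at its cross bar
- clamp_bar (a point): middle of the black rubber cross bar at the free end of the clamp arm: 14 mm diameter, 56 mm long along the projector's y. It swings at 103 mm radius about a hinge along y at (102, -40, 104) mm in the projector's frame; closed it is at (-1, -40, 104). The arm is 22 mm wide and 10 mm thick
- filter_mid (a point): bystander: flat black air filter panel with ten small windows, 150 x 90 x 6 mm, no grip and no tabs; point at its centre. It may lie on the side of the projector where the cover otherwise would
- frame_mid (a point): bystander: black rectangular open frame, 110 x 90 x 18 mm; point at its centre
- lens_mid (a point): bystander: black lens barrel standing on end, 68 mm diameter, 62 mm tall; point at its centre
- dish_mid (a point): bystander: shallow grey screw dish, 90 mm diameter, 28 mm tall; point at its centre
- driver_grip (a point): bystander: screwdriver with an orange handle, 180 mm long, lying; point in its handle
- heatsink_mid (a point): bystander: finned aluminium heat sink, 70 x 50 x 30 mm; point at its centre
Mind the look-alikes: they are no part of the job. Leave any turquoise look-alike of the part that bears cover_grip alone.

How it is judged:
By the outcome, as a careful person would: the job done as asked, in the order asked, and still so for the second after the job is handed in, with the robot touching nothing.
It also fails if it takes over 72 s, if anything falls off the work surface, if the arm or the gripper's body presses on something with over 40 N, if the wrist force passes 120 N, or if a joint passes its speed limit or range.

## Working session

There is one attempt and no reset: what is moved stays moved. The work goes in short steps, Python scripts to look and compute and a tool call to move; the robot and the scene stay as the last step left them, time stands still between calls to the robot, and variables do not carry over. Pictures are saved under pics/ and viewed, about 8 in all and at most 12, crops included, and the job is handed in when it is done.

Besides the shell and the picture viewer there is one more tool, called after "Request:" by a JSON object that holds its "fn" and its "kwargs". apply_moves: Moves the arm, as the interface text tells. Its arguments: {"type":"object","properties":{"plan":{"type":"array"},"gripper":{"type":"number"}},"required":["plan"]}

```bash
mkdir -p pics; ls; python3 - <<'E'
from plant import status,cams,bot
import cv2,numpy as np
print(status.state()); print(bot.grasp_offset)
for n in("top","side"):
    d=cams.get_image(n); cv2.imwrite(f"pics/{n}0.png",d["image"][:,:,::-1]); np.savez(f"pics/{n}0.npz",**d)
    print(n,d["K"].tolist(),np.round(d["world_from_camera"],4).tolist())
E
```

```text
pics
{'time': 0.0, 'joint_positions': array([ 1.00952904e+00,  2.07430811e-01,  1.54299184e+00,  8.57479520e-06,
        1.39353512e+00, -1.50503086e-01]), 'joint_vel': array([ 1.04674772e-03,  1.97997933e-04, -1.33621818e-03, -2.74602345e-04,
        3.72086767e-04,  2.64346536e-05]), 'joint_torque': array([-3.66606546e-04, -3.83016980e+01, -2.91605079e+01, -1.97685276e-04,
        1.01196516e-02, -1.59517072e-05]), 'eef_pos': array([0.22919034, 0.52649304, 0.23010169]), 'eef_rot': array([-3.13925554e+00, -3.62956461e-04,  2.73082650e+00]), 'wrist_force': array([-0.24195676,  1.32183661,  0.12442267]), 'moment': array([ 0.01202855, -0.0059593 ,  0.01520709]), 'grip_width': 0.998161248615268}
0.0187
top [[577.6196748426869, 0.0, 316.16561108517305], [0.0, 577.6196748426869, 242.1667690419943], [0.0, 0.0, 1.0]] [[-0.0278, -0.98, 0.1969, 0.2366], [-0.9996, 0.029, 0.0028, -0.062], [-0.0084, -0.1967, -0.9804, 1.5068], [0.0, 0.0, 0.0, 1.0]]
side [[484.594033794011, 0.0, 322.01061096419215], [0.0, 484.594033794011, 241.57410006959987], [0.0, 0.0, 1.0]] [[0.7846, -0.4549, 0.4213, 0.0385], [-0.62, -0.576, 0.5327, -0.6508], [0.0003, -0.6792, -0.734, 1.0036], [0.0, 0.0, 0.0, 1.0]]
```

View pics/top0.png

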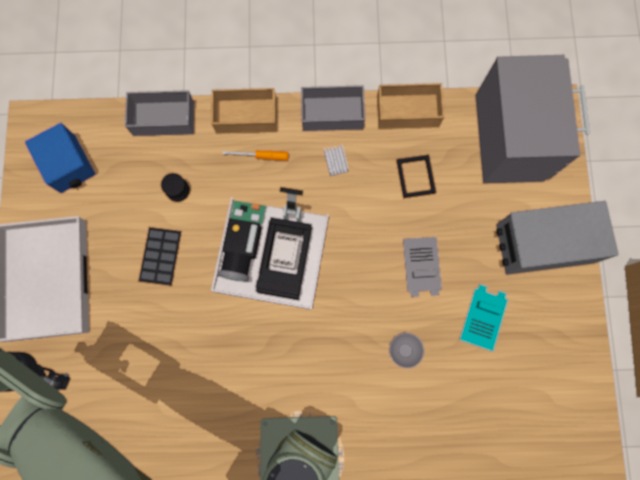

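View pics/side0.png

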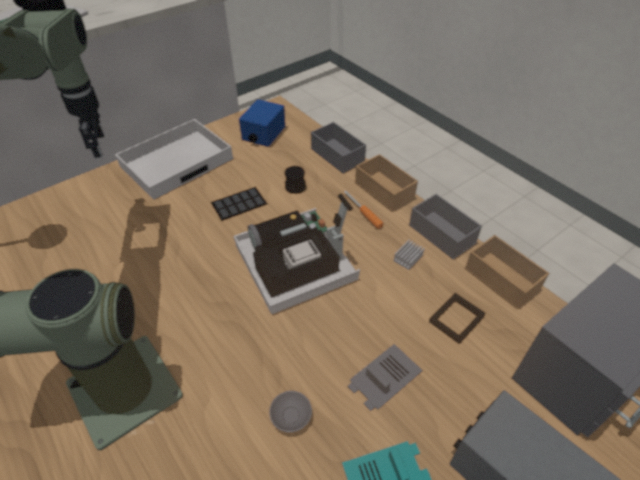

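Top view: the grey cover is at (422,265) with its tabs at the lower edge, towards the robot. The turquoise look-alike is at (485,318) and the filter panel at (160,256). The projector is at (270,252), with its clamp up at (291,197). Grey, ribbed and tabbed fits the description; I'll confirm it in an enlarged crop.

```bash
cat > h.py <<'E'
import numpy as np,cv2
def load(n): return dict(np.load(f"pics/{n}.npz"))
def proj(d,p):
    T=d["world_from_camera"];c=T[:3,:3].T@(np.asarray(p,float)-T[:3,3]);c=d["K"]@c;return c[:2]/c[2]
def cloud(d):
    z=d["depth"];v,u=np.mgrid[:480,:640];K=d["K"]
    c=np.stack([(u-K[0,2])/K[0,0]*z,(v-K[1,2])/K[1,1]*z,z],-1);T=d["world_from_camera"]
    return c@T[:3,:3].T+T[:3,3]
def ray(d,uv,z):
    T=d["world_from_camera"];K=d["K"];r=T[:3,:3]@np.array([(uv[0]-K[0,2])/K[0,0],(uv[1]-K[1,2])/K[1,1],1]);o=T[:3,3]
    return o+r*(z-o[2])/r[2]
E
python3 - <<'E'
from h import *
t=load("top0");s=load("side0")
def crop(d,u,v,w,h,W,H): return cv2.resize(d["image"][v:v+h,u:u+w,::-1],(W,H),interpolation=cv2.INTER_CUBIC)
a=crop(t,205,180,130,130,400,400)
b=crop(s,230,185,130,130,400,400)
c=crop(t,395,230,65,65*3//4+20,400,400*69//65)[:200*2]
c=crop(t,392,228,65,75,260,300); e=crop(s,340,335,90,80,338,300)
im=np.zeros((600,800,3),np.uint8)
im[:300,:]=0
cv2.imwrite("pics/c1.png",np.hstack([cv2.resize(a,(400,400)),b]))
x=np.zeros((300,800,3),np.uint8);x[:,:260]=c;x[:,270:608]=e
out=np.vstack([np.hstack([cv2.resize(a,(400,300+0),interpolation=3)*0,b[:300]*0]),x])
full=np.vstack([np.hstack([crop(t,205,190,130,97+30,400,300*127//97)[:300*127//97],crop(s,230,185,130,127,400,300*127//97)]),]) 
full=cv2.resize(full,(800,360)) if 0 else full
cv2.imwrite("pics/c1.png",full)
cv2.imwrite("pics/c2.png",x)
P=cloud(t);Q=cloud(s)
for n,(u,v) in dict(cover=(422,265),rib=(423,277)).items(): print(n,P[v,u])
for C,n in((P,"top"),(Q,"side")):
    for nm,(x0,x1,y0,y1) in dict(cover=(.30,.50,-.36,-.22)).items():
        m=(C[...,0]>x0)&(C[...,0]<x1)&(C[...,1]>y0)&(C[...,1]<y1)
        print(n,nm,np.percentile(C[m][:,2],[1,20,50,80,99]).round(4))
print(P[252,270],P[252,283],P[205,291],P[190,291],P[285,285])
E
```

```text
cover [ 0.4683473  -0.33345752  0.00765024]
rib [ 0.43462949 -0.3313525   0.02245952]
top cover [-0.0071 -0.0018  0.0016  0.0053  0.0405]
side cover [-0.0051 -0.002   0.      0.0033  0.0389]
[0.50341687 0.05967855 0.06859346] [0.497995   0.02526371 0.09268461] [ 5.99981792e-01 -1.03006259e-04  1.60524970e-01] [ 0.62206448 -0.00318327  0.21241159] [0.41471821 0.02144182 0.09716462]
```

View pics/c1.png

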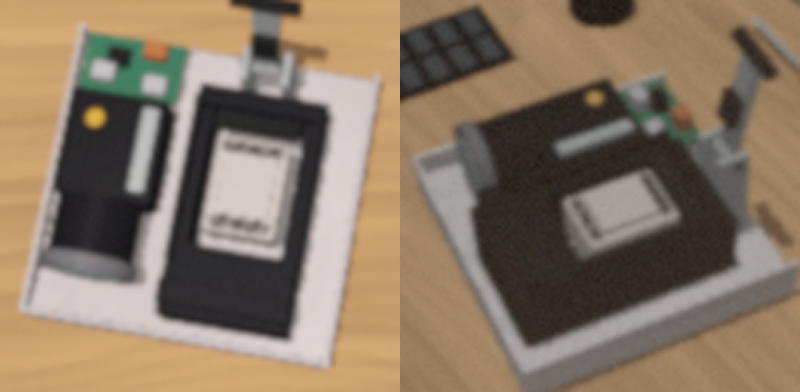

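View pics/c2.png

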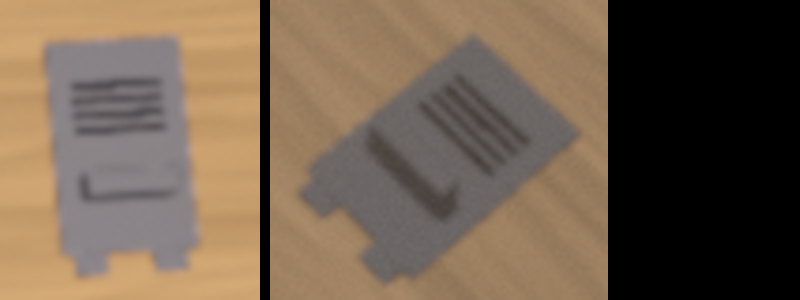

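The crop confirms it: grey plate with a rib and two tabs towards the robot. Projector tray corners, in crop pixels, are roughly (80,25), (378,75), (328,365) and (22,310). Next I fit the poses.

```bash
python3 - <<'E'
from h import *
from scipy.optimize import least_squares
t=load("top0");s=load("side0")
P=cloud(t);Q=cloud(s)
k=130/400
o=lambda c:[(205+u*k-.5,190+v*k-.5) for u,v in c]
tc=o([(80,25),(378,75),(328,365),(22,310)])
loc=np.array([(125,130),(125,-130),(-125,-130),(-125,130)])/1000
def W(p,l): 
    c,s_=np.cos(p[2]),np.sin(p[2]); return np.array([p[0]+c*l[0]-s_*l[1],p[1]+s_*l[0]+c*l[1],l[2]])
f=lambda p:np.concatenate([proj(t,W(p,(*l,p[3])))-u for l,u in zip(loc,tc)])
r=least_squares(f,[.5,.03,-.15,.03]);print("proj corners",r.x,r.fun.round(2))
# hull of white
im=t["image"].astype(int)
hsv=cv2.cvtColor(t["image"],cv2.COLOR_RGB2HSV)
roi=np.zeros((480,640),bool);roi[190:312,205:335]=1
white=roi&(hsv[...,1]<40)&(hsv[...,2]>150)
pts=np.argwhere(white)
print("wall z",np.percentile(P[white][:,2],[5,25,50,75,95]))
# lamp pad: white pixels in bay area from both
# cover
roi=np.zeros((480,640),bool);roi[228:303,392:457]=1
g=roi&(hsv[...,1]<60); n,l,st,_=cv2.connectedComponentsWithStats(g.astype(np.uint8)); i=1+st[1:,4].argmax();g=l==i
print("grey px",g.sum(),st[i])
pts=np.array([ray(t,(u,v),.005)[:2]*1000 for v,u in np.argwhere(g)],np.float32)
# full plate+tabs fit by moments-based IoU: optimise
from scipy.ndimage import map_coordinates
def model(p):  # returns mask by polygon
    L=np.array([(71,45),(71,-45),(-71,-45)]);
    return
def poly(p,z,off=0.0):
    # plate outline about plate centre
    L=np.array([(71,45),(71,-45),(-71,-45),(-71,45)])/1000
    return np.array([proj(t,W(p,(*l,z))) for l in L])
def cost(p):
    S=8;m=np.zeros((75*S,65*S),np.uint8)
    cv2.fillPoly(m,[np.round((poly(p,.004)-[391.5,227.5])*S).astype(int)],255)
    m=cv2.resize(m,(65,75),interpolation=cv2.INTER_AREA)/255.
    gg=g[228:303,392:457].astype(float)
    return np.abs(m-gg).sum()
from scipy.optimize import minimize
c=pts.mean(0)/1000
best=min((minimize(cost,[c[0]+.005,c[1],a],method="Nelder-Mead",options=dict(initial_simplex=[[c[0]+.005,c[1],a],[c[0]+.015,c[1],a],[c[0],c[1]+.01,a],[c[0],c[1],a+.1]])) for a in(0,.1,-.1)),key=lambda r:r.fun)
print("cover",best.x,best.fun)
p=best.x;print("grip",W(p,(-.029,0,.022)))
print("rib top tabs proj",proj(t,W(p,(-.029,0,.039))),proj(s,W(p,(-.029,0,.039))), "far corners side",[proj(s,W(p,(.071,y,.005))).round(1).tolist() for y in(.045,-.045)],"top",poly(p,.005).round(1).tolist())
E
```

```text
proj corners [ 0.51111983  0.06250617 -0.19977758  0.03140149] [ 0.24  0.15  0.15 -0.   -0.02 -0.35 -0.35  0.21]
wall z [0.01605118 0.02006389 0.02352125 0.04736719 0.09032276]
grey px 1858 [ 403  237   39   60 1858]
cover [ 0.47135548 -0.33348946  0.02733836] 129.01960784313727
grip [ 0.44236632 -0.33428217  0.022     ]
rib top tabs proj [425.06733805 273.08080473] [377.72700977 375.39792606] far corners side [[393.6, 343.6], [422.3, 370.5]] top [[402.4, 238.6], [436.3, 236.7], [441.5, 290.0], [407.0, 291.9]]
```

```bash
cat >> h.py <<'E'
def W(p,l):
    c,s=np.cos(p[2]),np.sin(p[2]); return np.array([p[0]+c*l[0]-s*l[1],p[1]+s*l[0]+c*l[1],l[2]])
def box(x0,x1,y0,y1,z): return [(x0,y0,z),(x1,y0,z),(x1,y1,z),(x0,y1,z)]
def draw(im,d,p,polys,org,S):
    for c,poly in polys:
        q=np.array([proj(d,W(p,np.array(l)/1000)) for l in poly]); q=np.round(((q+.5-org)*S)).astype(int)
        cv2.polylines(im,[q],True,c,1,cv2.LINE_AA)
E
python3 - <<'E'
from h import *
p=[.5111,.0625,-.1998]
R,G,B,Y=(0,0,255),(0,255,0),(255,128,0),(0,255,255)
th=np.radians(20)
cb=lambda a:(102-103*np.cos(np.pi-(np.radians(110)-0)+0)*0,0,0)
polys=[(R,box(-125,125,-130,130,30)),(G,box(-50,62,-78,-2,85)),(B,box(-19,31,-62,-18,87)),(Y,box(-94,66.5,-88,8,97)),(R,box(101,103,-68,-12,104)),(G,box(-34,46,-70,-10,80))]
ims=[]
for n,u,v in(("top0",205,180),("side0",230,185)):
    d=load(n);S=4 if 1 else 3
    im=cv2.resize(d["image"][v:v+130,u:u+100 if n=="top0" and 0 else u+130,::-1],None,fx=4,fy=4,interpolation=cv2.INTER_CUBIC).copy()
    im=np.clip(im.astype(float)*1.6+20,0,255).astype(np.uint8)
    draw(im,d,p,polys,np.array([u,v]),4)
    ims.append(im)
cv2.imwrite("pics/o.png",np.hstack([ims[0][:,60:460],ims[1][:,60:460]]))
# bay depth stats in the projector frame
for n in("top0","side0"):
    C=cloud(load(n));c,s=np.cos(p[2]),np.sin(p[2]);D=C[...,:2]-p[:2]
    x=c*D[...,0]+s*D[...,1];y=-s*D[...,0]+c*D[...,1];z=C[...,2]
    m=lambda a,b,e,f,:np.median(z[(x>a)&(x<b)&(y>e)&(y<f)]).round(4)
    print(n,"pad",m(-12,24,-55,-25),"wall",m(-124,-120,-120,120),"lipEnd",m(-92,-84,-70,-10),"ledge",m(-75,-55,-70,-10),"far",m(64,72,-70,-10),"floor",m(90,115,-125,-100))
E
```

```text
top0 pad nan wall nan lipEnd nan ledge nan far nan floor nan
side0 pad nan wall nan lipEnd nan ledge nan far nan floor nan
  return _methods._mean(a, axis=axis, dtype=dtype,
  ret = ret.dtype.type(ret / rcount)
```

View pics/o.png

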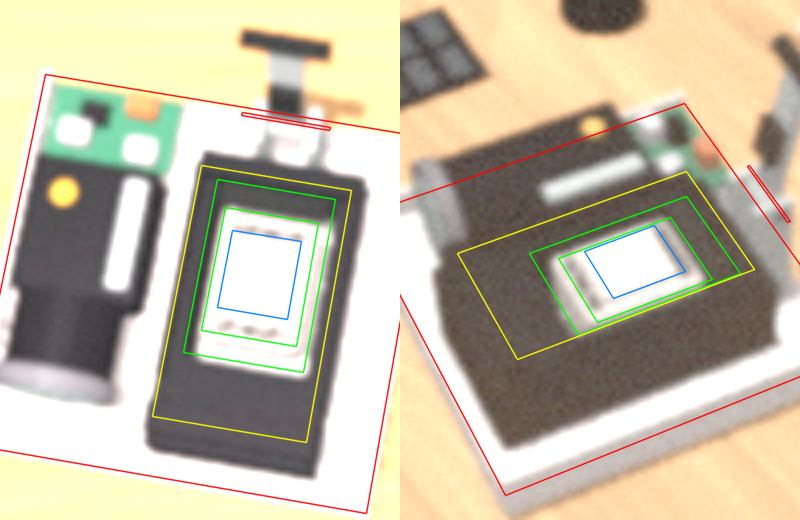

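The overlay is shifted slightly in +x against the bay and lamp. I'll use depth profiles to pin it down.

```bash
python3 - <<'E'
from h import *
p=[.5111,.0625,-.1998]
np.set_printoptions(linewidth=250)
for n in("top0","side0"):
    C=cloud(load(n));c,s=np.cos(p[2]),np.sin(p[2]);D=C[...,:2]-p[:2]
    x=(c*D[...,0]+s*D[...,1])*1000;y=(-s*D[...,0]+c*D[...,1])*1000;z=C[...,2]*1000
    def prof(v,bins,m): return [(int(a),round(float(np.median(z[m&(v>=a)&(v<b)])),0)) if (m&(v>=a)&(v<b)).sum()>2 else None for a,b in zip(bins[:-1],bins[1:])]
    b=np.arange(-140,140,5)
    print(n,"x-prof y-60..-20",prof(x,b,(y>-60)&(y<-20)))
    print("y-prof x-70..-60",prof(y,b,(x>-80)&(x<-60)&(y<20)))
    print("y-prof x-10..20",prof(y,b,(x>-10)&(x<20)&(y<20)))
    print("x-prof y-120",prof(x,b,(y>-125)&(y<-105)))
E
```

```text
top0 x-prof y-60..-20 [(-140, 0.0), (-135, -1.0), (-130, 14.0), (-125, 40.0), (-120, 21.0), (-115, 48.0), (-110, 85.0), (-105, 101.0), (-100, 102.0), (-95, 102.0), (-90, 101.0), (-85, 87.0), (-80, 86.0), (-75, 85.0), (-70, 85.0), (-65, 86.0), (-60, 84.0), (-55, 85.0), None, (-45, 21.0), (-40, 69.0), (-35, 83.0), (-30, 83.0), (-25, 88.0), (-20, 89.0), (-15, 89.0), (-10, 90.0), (-5, 89.0), (0, 89.0), (5, 88.0), (10, 89.0), (15, 90.0), (20, 90.0), (25, 85.0), (30, 83.0), (35, 84.0), (40, 87.0), (45, 88.0), (50, 86.0), (55, 86.0), (60, 90.0), (65, 97.0), (70, 80.0), (75, 79.0), (80, 88.0), (85, 109.0), (90, 110.0), (95, 116.0), (100, 114.0), (105, 163.0), (110, 185.0), (115, 209.0), (120, 210.0), (125, 209.0), (130, -2.0)]
y-prof x-70..-60 [(-140, -1.0), (-135, 5.0), (-130, 23.0), (-125, 22.0), (-120, 20.0), (-115, 21.0), (-110, 22.0), (-105, 21.0), (-100, 37.0), (-95, 86.0), (-90, 85.0), (-85, 85.0), (-80, 86.0), (-75, 85.0), (-70, 86.0), (-65, 83.0), (-60, 85.0), (-55, 85.0), (-50, 86.0), (-45, 87.0), (-40, 85.0), (-35, 86.0), (-30, 86.0), (-25, 85.0), (-20, 86.0), (-15, 84.0), (-10, 8
[... 3254 characters left out ...]
ne, None, None]
x-prof y-120 [(-140, 0.0), (-135, -2.0), (-130, 14.0), (-125, 41.0), None, (-115, 22.0), (-110, 20.0), (-105, 25.0), (-100, 20.0), (-95, 21.0), (-90, 22.0), (-85, 22.0), (-80, 20.0), (-75, 21.0), (-70, 20.0), (-65, 20.0), (-60, 19.0), (-55, 19.0), (-50, 21.0), (-45, 20.0), (-40, 20.0), (-35, 22.0), (-30, 20.0), (-25, 20.0), None, (-15, 21.0), (-10, 20.0), (-5, 20.0), (0, 20.0), (5, 20.0), (10, 20.0), (15, 19.0), (20, 22.0), (25, 20.0), (30, 20.0), (35, 20.0), (40, 19.0), (45, 19.0), (50, 23.0), (55, 20.0), (60, 21.0), (65, 20.0), (70, 18.0), (75, 20.0), (80, 22.0), (85, 21.0), (90, 21.0), (95, 18.0), (100, 19.0), (105, 20.0), (110, 19.0), (115, 20.0), None, None, (130, -1.0)]
```

```bash
python3 - <<'E'
from h import *
from scipy.optimize import minimize
def fit(names):
    C=[]
    for n in names:
        c=cloud(load(n)).reshape(-1,3)*1000;c=c[np.hypot(c[:,0]-511,c[:,1]-62)<260];C.append(c)
    C=np.vstack(C)
    def cost(q):
        c,s=np.cos(q[2]),np.sin(q[2]);dx,dy=C[:,0]-q[0],C[:,1]-q[1];x=c*dx+s*dy;y=-s*dx+c*dy;z=C[:,2]
        use=(((y<-40)&(y>-160)&(abs(x)<160))|((abs(y)<140)&(x<-105)&(x>-160))|((abs(x+10)<70)&(y<0)))&~((x>60)&(x<125)&(y>-110))&~((x<-80)&(x>-115)&(y>-110))&~((abs(abs(x)-122)<3)|((y<-127)&(y>-130)))&~((x>60)&(y>-100))
        h=np.zeros(len(x));ins=lambda a,b,e,f:(x>a)&(x<b)&(y>e)&(y<f)
        h[ins(-125,125,-130,130)]=20.5;h[ins(-110,80,-94,14)]=85;h[ins(-50,62,-88,-78)|ins(-50,62,-2,8)]=85
        o=ins(-50,62,-78,-2);h[o]=60;h[ins(-34,46,-70,-10)]=83;h[ins(-19,31,-62,-18)]=89
        w=use&~ins(-50,-34,-78,-2)&~ins(46,62,-78,-2)
        e=np.minimum(abs(z-h),12);e[~w]=3
        return e[w].mean()
    b=None
    for x0 in((511,62,-.2),(507,62,-.195)):
        r=minimize(cost,x0,method="Nelder-Mead",options=dict(initial_simplex=[x0,(x0[0]-8,x0[1],x0[2]),(x0[0],x0[1]-6,x0[2]),(x0[0],x0[1],x0[2]+.03)]))
        if b is None or r.fun<b.fun:b=r
    return b.x,b.fun
for n in(["top0"],["side0"],["top0","side0"]):print(n,fit(n))
# clamp bar from depth
for n in("top0","side0"):
    C=cloud(load(n));m=(C[...,2]>.19)&(abs(C[...,0]-.62)<.07)&(abs(C[...,1])<.08);q=C[m];print(n,m.sum(),q.mean(0),q.max(0),q.min(0))
# cover depth check
for n in("top0","side0"):
    C=cloud(load(n));D=C[...,:2]-[.4714,-.3335];a=.0273;c,s=np.cos(a),np.sin(a);x=(c*D[...,0]+s*D[...,1]);y=-s*D[...,0]+c*D[...,1]
    m=(abs(x+.029)<.02)&(abs(y)<.05)&(C[...,2]>.03);print(n,m.sum(),"rib centre local",x[m].mean(),y[m].mean(),np.percentile(x[m],[3,97]),np.percentile(y[m],[3,97]),C[m][:,2].max(),np.median(C[m][:,2]))
    import numpy as np2
    xs,ys=x[m],y[m];print(np.polyfit(ys,xs,1))
    m=(abs(x)<.12)&(abs(y)<.08)&(C[...,2]>.0035);print(cv2.minAreaRect((C[m][:,:2]*1000).astype(np.float32)))
E
```

```text
['top0'] (array([ 5.07510719e+02,  6.11963773e+01, -2.00566404e-01]), np.float64(3.152369928869515))
['side0'] (array([ 5.09441497e+02,  6.14958955e+01, -2.05931093e-01]), np.float64(3.6046417905713204))
['top0', 'side0'] (array([ 5.08548677e+02,  6.15687322e+01, -2.05362526e-01]), np.float64(3.385571798224657))
top0 161 [ 0.6196102  -0.00358555  0.20820646] [0.63132375 0.02294321 0.22024508] [ 0.6106432  -0.031073    0.19071144]
side0 133 [ 0.62020586 -0.00424237  0.20575163] [0.6339986  0.02676037 0.21375793] [ 0.61170717 -0.02963609  0.19099233]
top0 153 rib centre local -0.029228553428771408 -0.00048153763247964345 [-0.03684281 -0.02140788] [-0.02813344  0.02781689] 0.047401672293578834 0.038390762207968665
[-0.00713855 -0.02923199]
((471.6182556152344, -333.416748046875), (239.4182586669922, 159.78199768066406), 1.6569753885269165)
side0 220 rib centre local -0.027431381983674355 -0.001164043558818489 [-0.03481736 -0.01902327] [-0.02849231  0.02745177] 0.04278977078803292 0.037788804657356734
[ 0.01143403 -0.02741807]
((471.42669677734375, -332.2622985839844), (235.53170776367188, 156.405029296875), 1.7549550533294678)
```

Fitted poses:
- **Projector:** about (0.5085, 0.0615), yaw -0.203.
- **Lamp pad:** z ≈ 0.089, so the lamp stands about 12 mm up.
- **Cover:** grip at (0.443, -0.334), yaw 0.027, rib top at 38–39 mm.

I go above the lamp first, with the fingers shut.

Request:
{"fn": "apply_moves", "kwargs": {"plan": [[[0,0,0,0,0,0.1704],[0,0,0,0,0,0.1704],[0,0,0,0,0,0.1704],[0,0,0,0,0,0.1704],[0,0,0,0,0,0.1704],[0,0,0,0,0,0.1704],[0,0,0,0,0,0.1704],[0,0,0,0,0,0.1704],[-3.66,3.11,0,0,0,0],[-3.66,3.11,0,0,0,0],[-3.66,3.11,0,0,0,0],[-3.66,3.11,0,0,0,0],[-3.66,3.11,0,0,0,0],[-3.66,3.11,0,0,0,0],[-3.66,3.11,0,0,0,0],[-3.66,3.11,0,0,0,0],[-3.66,3.11,0,0,0,0],[-3.66,3.11,0,0,0,0],[-3.66,3.11,0,0,0,0],[-3.66,3.11,0,0,0,0]]], "gripper": 0}}

```text
time: 2.6
eef_pos: [0.5067, 0.0203, 0.2309]
eef_rot: [-3.141, -0.0, 1.367]
wrist_force: [0.5, 0.3, 0.5]
grip_width: -0.0
```

Request:
{"fn": "apply_moves", "kwargs": {"plan": [[[0,0,6,0,0,0],[0,0,6,0,0,0],[0,0,1.5,0,0,0],[0,0,0.4,0,0,0],[0,0,0.3,0,0,0],[0,0,0.3,0,0,0],[0,0,0.2,0,0,0]]]}}

```text
time: 3.48
eef_pos: [0.5087, 0.0216, 0.0867]
eef_rot: [3.137, -0.0, 1.368]
wrist_force: [-0.9, 0.5, 5.7]
grip_width: 0.002
```

Request:
{"fn": "apply_moves", "kwargs": {"plan": [[[0,0,0.15,0,0,0],[0,0,0.15,0,0,0],[0,0,0.15,0,0,0],[0,0,0.15,0,0,0],[0,0,0.1,0,0,0],[0,0,0,0,0,0]]]}}

```text
time: 4.22
eef_pos: [0.5087, 0.0216, 0.0796]
eef_rot: [3.137, -0.001, 1.368]
wrist_force: [0.3, 1.2, 5.0]
grip_width: 0.001
```

Request:
{"fn": "apply_moves", "kwargs": {"plan": [[[0,0,0.1,0,0,0],[0,0,0.1,0,0,0],[0,0,0.1,0,0,0],[0,0,0,0,0,0]]]}}

```text
time: 4.72
eef_pos: [0.5087, 0.0216, 0.077]
eef_rot: [3.137, -0.0, 1.368]
wrist_force: [-1.4, -0.0, 8.3]
grip_width: -0.001
```

Request:
{"fn": "apply_moves", "kwargs": {"plan": [[[0,0,0.1,0,0,0],[0,0,0.1,0,0,0],[0,0,0,0,0,0]]]}}

```text
time: 5.1
eef_pos: [0.5088, 0.0216, 0.077]
eef_rot: [3.137, -0.0, 1.368]
wrist_force: [-7.6, 1.3, 21.1]
grip_width: -0.002
```

Bottomed at z = 0.077, which matches 8 mm below the ledges, and the force rose to 21 N without motion. Now up and over to the cover.

Request:
{"fn": "apply_moves", "kwargs": {"plan": [[[0,0,-3,0,0,0],[0,0,-6,0,0,0],[0,0,-6,0,0,0],[-5.17,0.1,0,0,0,0],[-5.17,0.1,0,0,0,0],[-5.17,0.1,0,0,0,0],[-5.17,0.1,0,0,0,0],[-5.17,0.1,0,0,0,-0.115],[-5.17,0.1,0,0,0,-0.115],[-5.17,0.1,0,0,0,0],[0,0,0,0,0,0]]], "gripper": 5}}

```text
time: 6.48
eef_pos: [0.4578, -0.3394, 0.2229]
eef_rot: [3.141, 0.002, 1.593]
wrist_force: [-0.0, 1.0, 1.0]
grip_width: 0.584
```

```bash
python3 - <<'E'
from h import *
from plant import cams
d=cams.get_image("side");np.savez("pics/side1.npz",**d);d2=cams.get_image("top")
C=cloud(d)
p=[.5085,.0615,-.203];c,s=np.cos(p[2]),np.sin(p[2])
for d in(d,d2):
    C=cloud(d);D=C[...,:2]-p[:2];x=(c*D[...,0]+s*D[...,1])*1000;y=(-s*D[...,0]+c*D[...,1])*1000;z=C[...,2]*1000
    m=(abs(x-6)<18)&(abs(y+40)<16);print("pad z",np.median(z[m]),m.sum())
    # lip front edge & rim along x
    b=np.arange(-116,-70,2);mm=(abs(y+40)<30);print([(int(a),round(float(np.median(z[mm&(x>=a)&(x<a+2)])))) for a in b if (mm&(x>=a)&(x<a+2)).any()])
    b=np.arange(56,84,2);print([(int(a),round(float(np.median(z[mm&(x>=a)&(x<a+2)])))) for a in b if (mm&(x>=a)&(x<a+2)).any()])
E
```

```text
pad z 76.07796353874747 128
[(-116, 21), (-114, 20), (-112, 19), (-110, 45), (-108, 59), (-106, 84), (-104, 85), (-102, 90), (-100, 100), (-98, 101), (-96, 100), (-94, 100), (-92, 100), (-90, 100), (-88, 100), (-86, 101), (-84, 99), (-82, 99), (-78, 86), (-76, 84), (-74, 84), (-72, 84)]
[(56, 89), (58, 87), (60, 87), (62, 30), (64, 88), (66, 92), (68, 94), (70, 96), (72, 95), (78, 80), (80, 80), (82, 79)]
pad z 76.98926828591058 180
[(-116, 21), (-114, 21), (-112, 22), (-110, 59), (-108, 85), (-106, 85), (-104, 88), (-102, 102), (-100, 103), (-98, 102), (-96, 101), (-94, 101), (-92, 101), (-90, 101), (-88, 101), (-86, 101), (-84, 101), (-82, 87), (-80, 86), (-78, 84), (-76, 85), (-74, 82), (-72, 84)]
[(56, 84), (58, 88), (60, 86), (62, 82), (64, 92), (66, 98), (68, 97), (70, 94), (74, 78), (76, 80), (78, 78), (80, 79), (82, 78)]
```

Lamp confirmed home (pad z 76–77 mm). The lip's front edge is at about -82, so the stop is near x = -96. Now grasp the rib.

Request:
{"fn": "apply_moves", "kwargs": {"plan": [[[0.54,-1.52,0,0,0,-0.005],[0,0,5,0,0,0],[0,0,5,0,0,0],[0,0,5,0,0,0],[0,0,2,0,0,0],[0,0,0,0,0,0]]]}}

```text
time: 7.32
eef_pos: [0.4417, -0.3278, 0.0506]
eef_rot: [-3.138, -0.004, 1.604]
wrist_force: [1.3, 0.1, 1.0]
grip_width: 0.585
```

Request:
{"fn": "apply_moves", "kwargs": {"plan": [[[-0.55,0,0,0,0,0],[0,0,2,0,0,0],[0,0,0,0,0,0]]]}}

```text
time: 7.7
eef_pos: [0.4431, -0.3364, 0.0329]
eef_rot: [3.141, 0.0, 1.603]
wrist_force: [-0.5, 0.4, -0.2]
grip_width: 0.588
```

Request:
{"fn": "apply_moves", "kwargs": {"plan": [[[0.2,0,1.2,0,0,0],[0,0,1.1,0,0,0],[0,0,0,0,0,0],[0,0,0,0,0,0]]]}}

```text
time: 8.2
eef_pos: [0.4429, -0.3343, 0.0092]
eef_rot: [-3.141, -0.0, 1.603]
wrist_force: [0.1, -0.4, 1.0]
grip_width: 0.585
```

Request:
{"fn": "apply_moves", "kwargs": {"plan": [[[0,0,0,0,0,0],[0,0,0,0,0,0],[0,0,0,0,0,0],[0,0,0,0,0,0],[0,0,0,0,0,0]]], "gripper": 0}}

```text
time: 8.82
eef_pos: [0.4434, -0.3348, 0.0099]
eef_rot: [3.141, 0.001, 1.603]
wrist_force: [0.4, -0.7, 4.4]
grip_width: 0.173
```

Gripped at about 14.8 mm. Lift, carry over, align and tilt.

Request:
{"fn": "apply_moves", "kwargs": {"plan": [[[0,0,-3,0,0,0],[0,0,-6,0,0,0],[0,0,-6,0,0,0],[0,0,-6,0,0,0],[0,0,-3,0,0,0],[5.14,0.71,0,0,0,0],[5.14,0.71,0,0,0,0],[5.14,0.71,0,0,0,0],[5.14,0.71,0,0,0,0],[5.14,0.71,0,0,0,0],[5.14,0.71,0,0,0,0],[5.14,0.71,0,0,0,0],[0,0,0,0,0,0.12],[0,0,0,0,0,0.115],[0,0,0,-0.11,0,0],[0,0,0,-0.11,0,0],[0,0,0,0,0,0],[0,0,0,0,0,0]]]}}

```text
time: 11.08
eef_pos: [0.481, 0.0269, 0.249]
eef_rot: [2.923, 0.0, 1.367]
wrist_force: [1.0, 0.0, -1.9]
grip_width: 0.175
```

```bash
cat > pose.py <<'E'
from h import *
from plant import status
from scipy.spatial.transform import Rotation as Rn
p=[.5085,.0615,-.203]
def local():
    s=status.state();c,si=np.cos(p[2]),np.sin(p[2]);d=s["eef_pos"][:2]-p[:2]
    R=Rn.from_euler("z",-p[2])*Rn.from_euler("xyz",s["eef_rot"])
    M=R.as_matrix();cov=np.stack([M[:,1],M[:,0],-M[:,2]],1) # cover axes in projector frame
    t=np.array([(c*d[0]+si*d[1])*1000,(-si*d[0]+c*d[1])*1000,s["eef_pos"][2]*1000])
    print("t",s["time"],"TCP local",t.round(1),"tilt",np.arcsin(cov[2,0]).round(4),"yawerr",np.arctan2(cov[1,0],cov[0,0]).round(4),"roll",cov[2,1].round(4))
    print("tabs",(t+cov@[-56,0,-9.5]).round(1),"far",(t+cov@[100,0,-9.5]).round(1),"F",s["wrist_force"].round(1),"grip",s["grip_width"].round(3))
    return t,cov
E
python3 - <<'E'
from pose import *
from plant import cams
t,cov=local()
for n in("top","side"):
    d=cams.get_image(n);np.savez(f"pics/{n}2.npz",**d);cv2.imwrite(f"pics/{n}2.png",d["image"][:,:,::-1])
    C=cloud(d);c,s=np.cos(p[2]),np.sin(p[2]);D=C[...,:2]-p[:2]
    L=np.stack([(c*D[...,0]+s*D[...,1])*1000,(-s*D[...,0]+c*D[...,1])*1000,C[...,2]*1000],-1)
    q=(L-t)@cov  # in cover axes rel TCP
    m=(abs(q[...,2]+4.5)<4)&(abs(q[...,1])<70)&(abs(q[...,0]-40)<80)
    a=q[m];print(n,m.sum(),"plate top z",np.median(a[:,2]))
    for lo,hi in((-30,-15),(30,60),(60,95)):
        b=a[(a[:,0]>lo)&(a[:,0]<hi)];print(lo,np.percentile(b[:,1],[1,3,97,99]).round(1),len(b)) if len(b) else 0
    b=a[abs(a[:,1])<35];print("x ext",np.percentile(b[:,0],[1,99]).round(1))
E
```

```text
t 11.075 TCP local [-20.  -39.5 249. ] tilt 0.2182 yawerr -0.0003 roll -0.0002Traceback (most recent call last):
  File "<stdin>", line 3, in <module>
  File "pose.py", line 11, in local
    print("tabs",(t+cov@[-56,0,-9.5]).round(1),"far",(t+cov@[100,0,-9.5]).round(1),"F",s["wrist_force"].round(1),"grip",s["grip_width"].round(3))
                                                                                                                        ^^^^^^^^^^^^^^^^^^^^^
AttributeError: 'float' object has no attribute 'round'
```

```bash
sed -i 's/s\["grip_width"\].round(3)/round(s["grip_width"],3)/' pose.py
cat > hand.py <<'E'
from pose import *
from plant import cams
import sys
def run(tag):
    t,cov=local()
    for n in("top","side"):
        d=cams.get_image(n);np.savez(f"pics/{n}{tag}.npz",**d);cv2.imwrite(f"pics/{n}{tag}.png",d["image"][:,:,::-1])
        C=cloud(d);c,s=np.cos(p[2]),np.sin(p[2]);D=C[...,:2]-p[:2]
        L=np.stack([(c*D[...,0]+s*D[...,1])*1000,(-s*D[...,0]+c*D[...,1])*1000,C[...,2]*1000],-1)
        q=(L-t)@cov
        m=(abs(q[...,2]+4.5)<4)&(abs(q[...,1])<70)&(abs(q[...,0]-40)<80)
        a=q[m];print(n,m.sum(),"plate top z",np.median(a[:,2]))
        for lo,hi in((-30,-15),(30,60),(60,95)):
            b=a[(a[:,0]>lo)&(a[:,0]<hi)]
            if len(b):print(lo,np.percentile(b[:,1],[1,3,97,99]).round(1),len(b),"z",np.median(b[:,2]).round(1))
        b=a[abs(a[:,1])<35];print("x ext",np.percentile(b[:,0],[1,99]).round(1))
if __name__=="__main__":run(sys.argv[1])
E
python3 hand.py 2
```

```text
t 11.075 TCP local [-20.  -39.5 249. ] tilt 0.2182 yawerr -0.0003 roll -0.0002
tabs [-72.6 -39.5 227.6] far [ 79.7 -39.5 261.4] F [ 1.   0.  -1.9] grip 0.175
top 962 plate top z -4.57515051927078
-30 [-45.7 -45.6 -39.2 -39.1] 18 z -3.5
30 [-45.7 -44.4  42.1  43.1] 264 z -4.4
60 [-45.4 -43.4  41.4  42.8] 537 z -4.8
x ext [34.2 97.8]
side 1357 plate top z -5.5536491297339845
-30 [-44.3 -43.2  34.3  36.3] 157 z -5.4
30 [-45.  -43.6  36.3  38.8] 348 z -5.6
60 [-45.3 -43.2  42.8  45. ] 424 z -5.6
x ext [-39.   98.9]
```

Request:
{"fn": "apply_moves", "kwargs": {"plan": [[[0,-1,4.51,0,0,0],[0,-1,4.51,0,0,0],[0,-0.78,3.51,0,0,0],[0,0,0,0,0,0],[0,0,0,0,0,0]]]}}

```text
time: 11.8
eef_pos: [0.4831, 0.0266, 0.1224]
eef_rot: [2.919, -0.0, 1.367]
wrist_force: [0.7, 0.8, -1.3]
grip_width: 0.176
```

```bash
python3 -c "
from pose import *
local()
from plant import cams
a=[]
for n,u,v in(('top',215,180),('side',245,150)):
    d=cams.get_image(n);np.savez(f'pics/{n}3.npz',**d);a.append(cv2.resize(d['image'][v:v+150,u:u+100,::-1],(400,600),interpolation=2))
cv2.imwrite('pics/v3.png',np.clip(np.hstack(a)*1.4,0,255))"
```

```text
t 11.8 TCP local [-17.9 -39.3 122.4] tilt 0.2224 yawerr -0.0005 roll 0.0002
tabs [-70.4 -39.3 100.8] far [ 81.8 -39.4 135.2] F [ 0.7  0.8 -1.3] grip 0.176[ WARN:0@2.036] global loadsave.cpp:1063 imwrite_ Unsupported depth image for selected encoder is fallbacked to CV_8U.
```

View pics/v3.png

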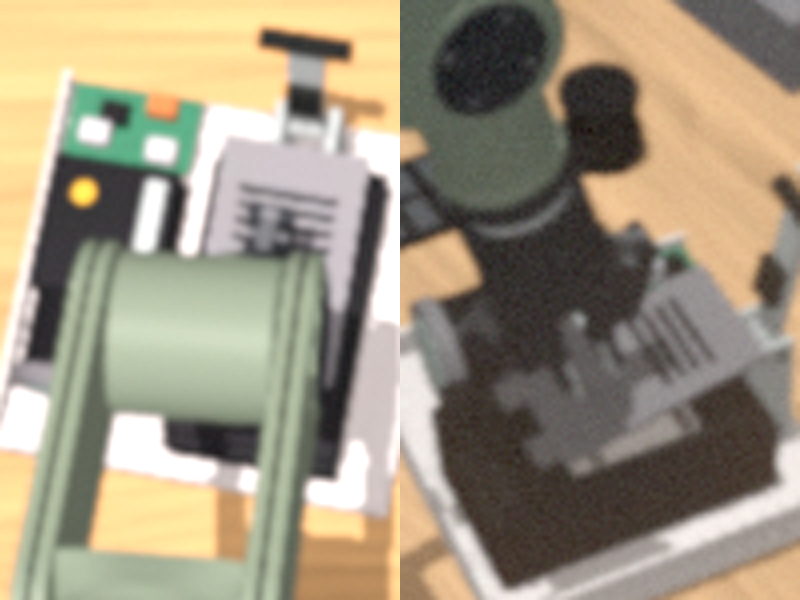

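The picture shows the cover hovering tilted over the bay, far end towards the clamp and tabs short of the lip. I keep descending to the ledge.

Request:
{"fn": "apply_moves", "kwargs": {"plan": [[[0,-0.14,0.6,0,0,0],[0,-0.14,0.6,0,0,0],[0,-0.04,0.2,0,0,0],[0,-0.04,0.2,0,0,0],[0,0,0,0,0,0]]]}}

```text
time: 12.52
eef_pos: [0.4811, 0.0269, 0.106]
eef_rot: [2.923, 0.0, 1.368]
wrist_force: [-5.4, 0.7, 12.5]
grip_width: 0.174
```

```bash
python3 -c "
from pose import *
local()"
```

```text
t 12.525 TCP local [-19.8 -39.4 106. ] tilt 0.2187 yawerr 0.0001 roll -0.0004
tabs [-72.4 -39.4  84.5] far [ 79.9 -39.4 118.4] F [-5.4  0.7 12.5] grip 0.174
```

Touched the ledge at z = 84.5. Ease off and slide under the lip.

Request:
{"fn": "apply_moves", "kwargs": {"plan": [[[0,0.04,-0.18,0,0,0],[0,-0.49,-0.11,0,0,0],[0,-0.49,-0.11,0,0,0],[0,-0.49,-0.11,0,0,0],[0,-0.3,-0.065,0,0,0],[0,0,0,0,0,0]]]}}

```text
time: 13.28
eef_pos: [0.4634, 0.0306, 0.1066]
eef_rot: [2.922, -0.0, 1.368]
wrist_force: [-0.3, -0.6, 2.3]
grip_width: 0.172
```

```bash
python3 -c "
from pose import *
local()"
```

```text
t 13.275 TCP local [-38.  -39.3 106.6] tilt 0.22 yawerr -0.0002 roll 0.0001
tabs [-90.6 -39.3  85.1] far [ 61.7 -39.4 119.1] F [-0.3 -0.6  2.3] grip 0.172
```

Under the lip with no resistance. Now feel for the stop in small steps.

Request:
{"fn": "apply_moves", "kwargs": {"plan": [[[0,-0.2,-0.045,0,0,0],[0,-0.15,-0.035,0,0,0],[0,-0.1,-0.02,0,0,0],[0,0,0,0,0,0]]]}}

```text
time: 13.78
eef_pos: [0.46, 0.0313, 0.1069]
eef_rot: [2.919, -0.0, 1.368]
wrist_force: [4.5, -0.7, 0.3]
grip_width: 0.18
```

```bash
python3 -c "
from pose import *
local()"
```

```text
t 13.775 TCP local [-41.4 -39.4 106.9] tilt 0.2225 yawerr -0.0003 roll 0.0001
tabs [-93.9 -39.3  85.2] far [ 58.2 -39.4 119.7] F [ 4.5 -0.7  0.3] grip 0.18
```

Request:
{"fn": "apply_moves", "kwargs": {"plan": [[[0,-0.1,-0.02,0,0,0],[0,-0.05,-0.01,0,0,0],[0,0,0,0,0,0]]]}}

```text
time: 14.15
eef_pos: [0.4598, 0.0313, 0.1072]
eef_rot: [2.916, -0.0, 1.367]
wrist_force: [8.0, -1.7, -3.9]
grip_width: 0.179
```

```bash
python3 hand.py 4
```

```text
t 14.15 TCP local [-41.6 -39.4 107.2] tilt 0.2255 yawerr -0.0004 roll 0.0003
tabs [-94.1 -39.3  85.5] far [ 58.  -39.4 120.3] F [ 8.  -1.7 -3.9] grip 0.179
top 850 plate top z -4.551084373903299
-30 [-55.  -54.9 -42.  -41.9] 21 z -5.9
30 [-45.7 -44.2  41.5  42.6] 251 z -4.6
60 [-45.4 -43.9  40.2  42.2] 418 z -4.5
x ext [25.3 97.7]
side 1148 plate top z -5.638102391554954
-30 [-46.3 -45.3  27.2  28.8] 121 z -5.8
30 [-45.5 -44.7  34.   38.8] 293 z -5.5
60 [-45.3 -43.5  42.1  44.7] 379 z -5.5
x ext [-38.   98.6]
```

Firm resistance at about -94 to -95, which agrees with the lip position seen in depth, so this is the stop. Relax slightly and lower the far end about the tabs.

Request:
{"fn": "apply_moves", "kwargs": {"plan": [[[0,0.1,0.02,0,0,0],[0,0.033,0.193,0.0345,0,0],[0,0.033,0.193,0.0345,0,0],[0,0.033,0.193,0.0345,0,0],[0,0,0,0,0,0]]]}}

```text
time: 14.88
eef_pos: [0.4616, 0.0309, 0.1012]
eef_rot: [3.024, -0.0, 1.367]
wrist_force: [4.8, -1.6, 2.0]
grip_width: 0.177
```

```bash
python3 -c "
from pose import *
local()"
```

```text
t 14.875 TCP local [-39.7 -39.4 101.2] tilt 0.1179 yawerr -0.0005 roll 0.0
tabs [-94.2 -39.4  85.2] far [ 60.7 -39.5 103.5] F [ 4.8 -1.6  2. ] grip 0.177
```

Request:
{"fn": "apply_moves", "kwargs": {"plan": [[[0,0.06,0.01,0,0,0],[0,0.033,0.193,0.0345,0,0],[0,0.033,0.193,0.0345,0,0],[0,0,0,0,0,0]]]}}

```text
time: 15.38
eef_pos: [0.4625, 0.0307, 0.0973]
eef_rot: [3.094, 0.0, 1.368]
wrist_force: [3.6, -1.9, 3.6]
grip_width: 0.179
```

```bash
python3 -c "
from pose import *
local()"
```

```text
t 15.375 TCP local [-38.9 -39.4  97.3] tilt 0.048 yawerr -0.0002 roll -0.0001
tabs [-94.4 -39.4  85.1] far [ 61.4 -39.5  92.6] F [ 3.6 -1.9  3.6] grip 0.179
```

Request:
{"fn": "apply_moves", "kwargs": {"plan": [[[0,0.02,0.115,0.02,0,0],[0,0,0,0,0,0]]]}}

```text
time: 15.62
eef_pos: [0.4626, 0.0307, 0.0962]
eef_rot: [3.113, 0.0, 1.368]
wrist_force: [4.4, -1.6, 4.6]
grip_width: 0.172
```

```bash
python3 -c "
from pose import *
local()"
```

```text
t 15.625 TCP local [-38.7 -39.4  96.2] tilt 0.0283 yawerr -0.0001 roll -0.0001
tabs [-94.4 -39.4  85.2] far [ 61.5 -39.4  89.6] F [ 4.4 -1.6  4.6] grip 0.172
```

Request:
{"fn": "apply_moves", "kwargs": {"plan": [[[0,0,0,0,0,0],[0,0,0,0,0,0],[0,0,0,0,0,0],[0,0,-2,0,0,0],[0,0,-5,0,0,0],[0,0,-5,0.029,0,0],[0,0,-4,0,0,0],[-5,0,-2,0,0,0],[-6,0,0,0,0,0],[-6,0,0,0,0,0],[-6,0,0,0,0,0],[0,0,0,0,0,0]]], "gripper": 4}}

```text
time: 17.12
eef_pos: [0.4114, -0.1971, 0.2754]
eef_rot: [-3.139, 0.0, 1.361]
wrist_force: [0.4, 0.3, -0.0]
grip_width: 0.467
```

```bash
cat > chk.py <<'E'
from pose import *
from plant import cams
import sys
local();tag=sys.argv[1];a=[]
for n,u,v in(('top',205,185),('side',230,175)):
    d=cams.get_image(n);np.savez(f'pics/{n}{tag}.npz',**d);a.append(cv2.resize(d['image'][v:v+130,u:u+130,::-1],(400,400),interpolation=2))
    C=cloud(d);c,s=np.cos(p[2]),np.sin(p[2]);D=C[...,:2]-p[:2]
    x=(c*D[...,0]+s*D[...,1])*1000;y=(-s*D[...,0]+c*D[...,1])*1000;z=C[...,2]*1000
    for nm,A,B,E,F in(("lip",-92,-86,-60,-20),("tabgap",-80,-70,-75,-5),("near",-64,-52,-75,-5),("mid",-15,15,-75,-58),("far",40,58,-75,-5),("farL",35,58,-20,-2),("farR",35,58,-78,-60),("rim",66,70,-80,0)):
        m=(x>A)&(x<B)&(y>E)&(y<F);print(n,nm,round(float(np.median(z[m])),1),int(m.sum()))
    m=(abs(y+40)<40)&(x<-20)&(x>-70)&(z>112);print("rib x,y",x[m].mean().round(1),np.percentile(y[m],[2,98]).round(1) if m.any() else 0)
cv2.imwrite(f'pics/v{tag}.png',np.clip(np.hstack(a)*1.4,0,255).astype(np.uint8))
E
python3 chk.py 5
```

```text
t 17.125 TCP local [ -43.  -272.9  275.4] tilt -0.0028 yawerr -0.0072 roll -0.0004
tabs [ -99.  -272.5  266.1] far [  57.  -273.6  265.6] F [ 0.4  0.3 -0. ] grip 0.467
top lip 101.6 38
top tabgap 90.4 113
top near 90.7 135
top mid 92.6 82
top far 93.6 195
top farL 93.7 63
top farR 94.3 65
top rim 96.3 49
rib x,y -41.9 [-70.  -12.5]
side lip 100.0 27
side tabgap 89.2 68
side near 89.9 104
side mid 91.9 20
side far nan 0
side farL nan 0
side farR nan 0
side rim nan 0
rib x,y -41.2 [-69.7 -11.7]
  return _methods._mean(a, axis=axis, dtype=dtype,
  ret = ret.dtype.type(ret / rcount)
```

View pics/v5.png

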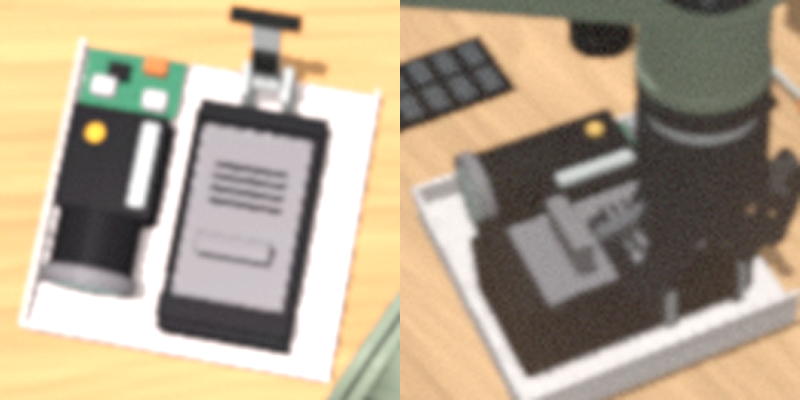

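The cover lies in the bay: plate top about 90 mm at the near end and 94 mm at the far end (held up by the strip), tabs under the lip, inside the rims. Now the clamp: shut the fingers and go behind the bar, which is at about local (122, -40, 205).

Request:
{"fn": "apply_moves", "kwargs": {"plan": [[[3.88,3.47,0,0,0,0],[3.88,3.47,0,0,0,0],[3.88,3.47,0,0,0,0],[3.88,3.47,0,0,0,0],[3.88,3.47,0,0,0,0],[3.88,3.47,0,0,0,0],[0,0,0,0,0,0],[0,0,4,0,0,0],[0,0,3.8,0,0,0],[0,0,0,0,0,0]]], "gripper": 0}}

```text
time: 18.48
eef_pos: [0.6595, -0.0064, 0.1931]
eef_rot: [-3.13, 0.001, 1.369]
wrist_force: [0.8, -0.4, -0.5]
grip_width: -0.002
```

```bash
python3 -c "
from pose import *
local()"
```

```text
t 18.475 TCP local [161.6 -36.  193.1] tilt -0.0117 yawerr 0.0011 roll -0.0008
tabs [105.5 -36.1 184.3] far [261.5 -35.9 182.4] F [ 0.8 -0.4 -0.5] grip -0.002
```

Request:
{"fn": "apply_moves", "kwargs": {"plan": [[[-0.4,-0.5,-0.3,0,0,0],[0,-0.6,0,0,0,0],[0,-0.5,0,0,0,0],[0,-0.4,0,0,0,0],[0,0,0,0,0,0]]]}}

```text
time: 19.1
eef_pos: [0.6429, -0.0076, 0.2009]
eef_rot: [-3.14, -0.0, 1.368]
wrist_force: [0.3, 0.6, 0.1]
grip_width: 0.0
```

```bash
python3 -c "
from pose import *
local()"
```

```text
t 19.1 TCP local [145.6 -40.6 200.9] tilt -0.0012 yawerr -0.0002 roll 0.0001
tabs [ 89.6 -40.6 191.5] far [245.6 -40.6 191.3] F [0.3 0.6 0.1] grip 0.0
```

Request:
{"fn": "apply_moves", "kwargs": {"plan": [[[0,-0.4,0.4,0,0,0],[0,-0.4,0,0,0,0],[0,-0.4,0,0,0,0],[0,-0.4,0,0,0,0],[0,0,0,0,0,0]]]}}

```text
time: 19.73
eef_pos: [0.6307, -0.0051, 0.1999]
eef_rot: [3.134, -0.0, 1.367]
wrist_force: [4.3, -0.4, 5.9]
grip_width: -0.002
```

```bash
python3 -c "
from pose import *
local()"
```

```text
t 19.725 TCP local [133.1 -40.6 199.9] tilt 0.0077 yawerr -0.0003 roll 0.0003
tabs [ 77.2 -40.6 190. ] far [233.2 -40.6 191.2] F [ 4.3 -0.4  5.9] grip -0.002
```

```bash
python3 -c "
from pose import *
from plant import cams
a=[]
for n,u,v in(('top',245,160),('side',300,150)):
    d=cams.get_image(n);np.savez(f'pics/{n}6.npz',**d);a.append(cv2.resize(d['image'][v:v+80,u:u+80,::-1],(400,400),interpolation=2))
cv2.imwrite('pics/v6.png',np.clip(np.hstack(a)*1.5,0,255).astype(np.uint8))"
```

```text
(no output)
```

View pics/v6.png

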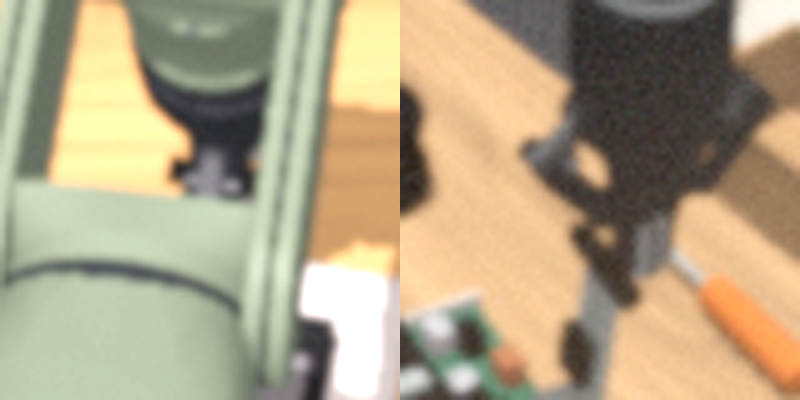

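The fingertip is right behind the bar, near its mid-height (side crop about (640,250), against the bar at (600,265)). Push on along the arc.

Request:
{"fn": "apply_moves", "kwargs": {"plan": [[[0,-0.6,-0.2,0,0,0],[0,-0.6,0,0,0,0],[0,-0.6,0,0,0,0],[0,-0.6,0,0,0,0],[0,-0.6,0,0,0,0],[0,0,0,0,0,0]]]}}

```text
time: 20.58
eef_pos: [0.5964, 0.0019, 0.1975]
eef_rot: [-3.137, 0.0, 1.368]
wrist_force: [0.9, -0.6, 0.1]
grip_width: 0.002
```

```bash
cat > cl.py <<'E'
from pose import *
from plant import cams
t,c=local()
for n in("top","side"):
    C=cloud(cams.get_image(n));cc,s=np.cos(p[2]),np.sin(p[2]);D=C[...,:2]-p[:2]
    x=(cc*D[...,0]+s*D[...,1])*1000;y=(-s*D[...,0]+cc*D[...,1])*1000;z=C[...,2]*1000
    for a,b in((-67,-55),(-25,-13)):   # bar ends
        m=(y>a)&(y<b)&(abs(np.hypot(x-102,z-104)-103)<14)&(z>100)&(x<150)
        if m.sum()>3: print(n,a,m.sum(),"bar ~",np.median(x[m]).round(1),np.median(z[m]).round(1))
E
python3 cl.py
```

```text
t 20.575 TCP local [ 98.1 -40.6 197.5] tilt -0.0051 yawerr -0.0001 roll -0.0002
tabs [ 42.1 -40.6 188.3] far [198.1 -40.6 187.5] F [ 0.9 -0.6  0.1] grip 0.002
top -25 24 bar ~ 75.9 209.8
side -67 28 bar ~ 77.7 207.5
side -25 21 bar ~ 75.2 207.5
```

Request:
{"fn": "apply_moves", "kwargs": {"plan": [[[0,-0.52,0,0,0,0],[0,-0.52,0,0,0,0],[0,-0.52,0,0,0,0],[0,-0.52,0,0,0,0],[0,-0.51,0.15,0,0,0],[0,-0.51,0.15,0,0,0],[0,-0.51,0.15,0,0,0],[0,-0.48,0.35,0,0,0],[0,-0.48,0.35,0,0,0],[0,-0.48,0.35,0,0,0],[0,0,0,0,0,0]]]}}

```text
time: 22.05
eef_pos: [0.5475, 0.0121, 0.1831]
eef_rot: [-3.138, 0.0, 1.368]
wrist_force: [0.5, 0.5, 0.6]
grip_width: -0.002
```

```bash
python3 cl.py
```

```text
t 22.05 TCP local [ 48.1 -40.6 183.1] tilt -0.0038 yawerr -0.0001 roll -0.0001
tabs [ -7.9 -40.6 173.8] far [148.1 -40.6 173.2] F [0.5 0.5 0.6] grip -0.002
top -25 16 bar ~ 30.5 187.4
side -67 27 bar ~ 32.9 184.4
side -25 18 bar ~ 32.3 184.8
```

Request:
{"fn": "apply_moves", "kwargs": {"plan": [[[0,-0.61,0.43,0,0,0],[0,-0.61,0.43,0,0,0],[0,-0.61,0.43,0,0,0],[0,-0.43,0.52,0,0,0],[0,-0.43,0.52,0,0,0],[0,-0.43,0.52,0,0,0],[0,-0.3,0.56,0,0,0],[0,-0.3,0.56,0,0,0],[0,-0.3,0.56,0,0,0],[0,-0.17,0.5,0,0,0],[0,-0.17,0.5,0,0,0],[0,0,0,0,0,0]]]}}

```text
time: 23.65
eef_pos: [0.5048, 0.0208, 0.1276]
eef_rot: [-3.138, 0.0, 1.368]
wrist_force: [-0.3, 0.3, -0.2]
grip_width: -0.001
```

```bash
python3 cl.py
```

```text
t 23.65 TCP local [  4.6 -40.6 127.6] tilt -0.0041 yawerr -0.0002 roll -0.0001
tabs [-51.5 -40.6 118.3] far [104.5 -40.6 117.7] F [-0.3  0.3 -0.2] grip -0.001
side -67 40 bar ~ 2.3 124.0
side -25 5 bar ~ -3.4 122.7
```

Now the last stretch, gently.

Request:
{"fn": "apply_moves", "kwargs": {"plan": [[[0,-0.1,0.4,0,0,0],[0,-0.1,0.4,0,0,0],[0,-0.1,0.3,0,0,0],[0,0,0.2,0,0,0],[0,0,0.2,0,0,0],[0,0,0,0,0,0]]]}}

```text
time: 24.5
eef_pos: [0.503, 0.0212, 0.1134]
eef_rot: [-3.14, -0.0, 1.368]
wrist_force: [1.5, -0.1, 0.8]
grip_width: -0.0
```

Request:
{"fn": "apply_moves", "kwargs": {"plan": [[[0,0,0.15,0,0,0],[0,0,0.15,0,0,0],[0,0,0.1,0,0,0],[0,0,0,0,0,0]]]}}

```text
time: 25.0
eef_pos: [0.503, 0.0212, 0.1108]
eef_rot: [-3.14, 0.0, 1.368]
wrist_force: [-2.2, 0.8, 11.0]
grip_width: 0.0
```

Request:
{"fn": "apply_moves", "kwargs": {"plan": [[[0,0,0.1,0,0,0],[0,0,0.1,0,0,0],[0,0,0,0,0,0]]]}}

```text
time: 25.38
eef_pos: [0.5031, 0.0212, 0.1105]
eef_rot: [-3.14, 0.0, 1.368]
wrist_force: [-7.4, 1.2, 22.3]
grip_width: 0.0
```

Hard stop at z ≈ 0.1105; a closed bar would have its top at 0.111. Withdraw and check.

Request:
{"fn": "apply_moves", "kwargs": {"plan": [[[0,0,-2,0,0,0],[0,0,-5,0,0,0],[0,0,-6,0,0,0],[0,-5,-4,0,0,0],[0,-6,0,0,0,0],[5,-2,0,0,0,0],[6,0,0,0,0,0],[6,0,0,0,0,0],[6,0,0,0,0,0],[6,0,0,0,0,0],[0,0,0,0,0,0],[0,0,0,0,0,0]]]}}

```text
time: 26.88
eef_pos: [0.4347, 0.3307, 0.2754]
eef_rot: [-3.138, 0.002, 1.368]
wrist_force: [0.3, 0.3, 0.7]
grip_width: 0.001
```

```bash
python3 chk.py 7; python3 cl.py
```

```text
t 26.875 TCP local [-126.5  248.8  275.4] tilt -0.0035 yawerr 0.0004 roll -0.0024
tabs [-182.6  248.7  266.1] far [-26.6 248.8 265.6] F [0.3 0.3 0.7] grip 0.001
top lip 101.0 40
top tabgap 90.0 110
top near 90.2 133
top mid 92.3 84
top far 92.6 204
top farL 90.3 65
top farR 90.9 65
top rim 98.3 53
rib x,y -41.4 [-69.9 -12.8]
side lip 99.7 31
side tabgap 89.6 70
side near 89.3 106
side mid 91.2 86
side far 92.2 145
side farL 89.8 25
side farR 89.6 51
side rim 95.0 61
rib x,y -40.4 [-69.4 -10.7]
t 26.975 TCP local [-126.   248.1  276.3] tilt -0.0022 yawerr -0.0014 roll -0.001
tabs [-182.   248.2  267. ] far [-26.  248.  266.6] F [-0.1 -0.   0.7] grip 0.0
top -67 27 bar ~ -1.5 109.2
top -25 28 bar ~ -2.1 108.7
side -67 26 bar ~ 0.2 108.1
side -25 19 bar ~ -2.1 107.3
```

View pics/v7.png

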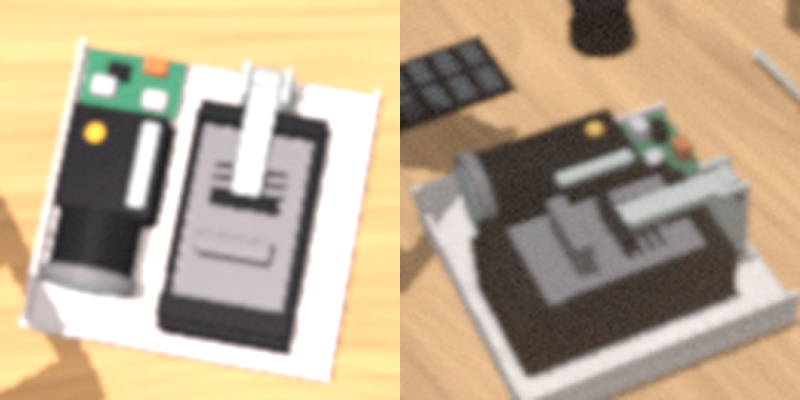

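The picture shows the clamp closed level over the cover, with its bar at crop (245,198). The cover is flush: plate top 90 mm at the near end and 90–91 mm at the far corners. The robot is clear, so I hand in.

```bash
python3 -c "
from plant import job
print(job.job_done())"
```

```text
the job is handed in; nothing more can be done
None
```

The job is done and handed in after about 27 s of robot time. The lamp was pressed home first, then the cover was fitted, and the clamp was closed last.

- **Lamp:** it bottomed at 21 N. The pad then measured z 76–77 mm against a nominal 77 mm.
- **Cover:** I slid it tilted under the lip until the stop resisted at 8 N, then lowered the far end inside the rim. The last check gave a plate top of 89–90 mm at the near end and 90–91 mm at the far corners, against about 94 mm before clamping, so it is flush.
- **Clamp:** it reached a hard stop with 22 N at the bar, which then measured at local (-1, -40), top about 108–109 mm, level and closed.

**Checks that disagreed:** the stop felt at about x -94 mm, but depth put it nearer -96 to -97 mm, roughly the calibration error. The median over the whole far strip of the plate read 92 mm because that strip includes the clamp arm.

The highest reading I saw was about 24 N in total, while pressing the clamp home. I did not touch the bystanders or the turquoise look-alike, but I did not measure their positions again at the end.

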